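# Fetch the two large spacer rings on the pick-up rod

## Task

Hold the wooden-handled pick-up rod level and run it through both of the large spacer rings standing in their wooden rack (not the smaller pair in the other rack). Lift both rings out together on the rod, and lay the rod, with the rings still on it, in the sheet-metal parts tray and let go.

Things in the scene. Friction and masses are not known exactly. Their poses are not given: they have to be found in the camera images.
- rod_handle (a point): Centre of the wooden handle of the pick-up rod: 26 mm wide (x), 80 long (y), 32 high (z); loose, 140 g, flat on the table. Along its +y, at centre height, an 8 mm steel rod runs on (brass ferrule, 19 mm thick, to 49 mm from the centre), tip 157 mm from the centre, roughly to the robot's left. The last 10 mm turn up 8 mm (top 12 mm above the rod axis) to keep rings on.
- large_ring_a_center (a point): Large aluminium spacer ring, 60 mm outside, 38 mm bore, 10 mm thick, 45 g, loose, on edge in the larger rack, on its own -y side, met first by the rod. Point: ring centre, 50 mm above the table; y is the bore axis. It leans up to 6 degrees. The fixed rack (78 mm wide, 73 mm long along the bore, 46 mm high at its sides) is open 40 mm wide before and behind the bores, down to 20 mm above the table.
- large_ring_b_center (a point): The other large ring, same size, in the same rack's slot on its +y side: 36 mm from ring a, bores in line. Point: ring centre; y is the bore axis. (The smaller rack beside holds two unwanted smaller rings, 42 mm outside, 20 mm bore.)
- tray_floor (a point): Low grey-painted sheet-metal parts tray, 180 mm (its x) by 250 mm (its y), fixed; the point is the centre of its inner floor, 3 mm above the table; its rim stands 14.5 mm above the table. It lies to the robot's right, long side roughly along y.
There are look-alikes about, which are no part of the job. What is shaped like the part that bears large_ring_a_center but green, purple or red is not meant.

How it is judged:
By the outcome, as a careful person would: the job done as asked, in the order asked, and still so for the second after the job is handed in, with the robot touching nothing.
It also fails if it takes over 46 s, if anything falls off the work surface, if the arm or the gripper's body presses on something with over 40 N, if the wrist force passes 120 N, or if a joint passes its speed limit or range.

## Robot

A 6-joint arm with a two-finger parallel gripper is mounted at the origin on the work surface; the furniture and walls round the work are solid. World frame = base frame: x ahead of the robot, y to its left, z up, the work surface at z = 0. Lengths are in mm, angles in rad, forces in N, time in s.
With the tool pointing down it reaches from about 350 to 775 mm from the base axis. Payload 7.3 kg.
Tool frame: the origin (TCP) lies at the very end of the fingers, on their centre line; the grasp point (between the pads) lies 19 mm behind it; z points along the fingers, x is the direction in which the jaws open and shut, and the axes are right-handed (so a half turn about z gives the same grasp; the last joint's range is limited). The gripper opens to 92 mm and grips with 3 to 60 N. Pads are 19 mm wide; open, the fingers measure 130 mm over their backs; the gripper's body (75 mm by 190 mm) begins 47 mm behind the grasp point.
Start: joints at [1.111, 0.342, 1.524, -0, 1.275, -0.146], TCP at [162.04, 499.388, 226.741] pointing down, gripper open.
Joint ranges: [-2.53, 2.53], [-0.77, 2.02], [0.04, 2.7], [-1, 4.14], [0.28, 2.66], [-3.11, 3.11]. Speed limits (rad/s): [2.57, 2.57, 3.14, 3.14, 3.14, 3.14].

## Interface

Orientations are given as [roll, pitch, yaw] about the fixed x, y, z axes, in that order (R = Rz(yaw) Ry(pitch) Rx(roll)).
In Python, from plant import bot, capture, camera_params gives the robot as it stands.
- The arm moves only by the shell command python3 -m jog 'ROWS' [OPENING]. ROWS is a JSON object of lists of equal length, an entry for each row: "xyz": the shift along the world's x, y, z as a fraction of full scale, a list of three; "angular": the turn, a rotation vector about the world's x, y, z as a fraction of full scale, a list of three. In form: {"xyz": [[x, y, z], ...], "angular": [[wx, wy, wz], ...]}. A call has 1 to 10 rows; each row shifts and turns the pose as measured when the row begins; what a row does not reach is not made up. Full scale, the value 1, is 2 cm for a shift and 6 degrees for a turn. A row lasts 1/10 s, in which the tool goes at most 50 mm and 8.59 degrees, less where a joint would pass 70% of its speed; a pose out of reach is approached as far as the arm can. A call with a number of a shift or a turn outside -1 to 1 is refused whole. A call with a gripper value outside its range is refused whole. OPENING is the closure, from -1 (fully open) to 1 (shut), set as the call begins (- or left out, the last holds). The fingers move at their own pace and stop on an object; the grip force is fixed at half the most. Time passes only in rows, so rows that do not move let the fingers close. It gives the time, the measured TCP pose, the force and the opening at its end, in the units of the state.
- bot.get_obs(): the state, without advancing time (a new reading comes with each control period).
- capture(name): name is "scene" or "side" or "wrist"; returns the picture (384x512x3 uint8, red, green, blue); there is no depth.
- camera_params(name): a dict with "fx", "fy", "cx", "cy" (pixels), "rvec" (rotation vector, rad) and "tvec" (3), from world to camera coordinates, as OpenCV has them. Camera axes: x right, y down, z forward; pixel columns grow to the right and rows downward; lengths in mm; the calibration is good to about 2 mm. A picture is of the moment at which its call begins: read the wrist's pose just before it. camera_params takes no time and is no camera call; for the wrist camera it gives the pose at the moment of the call.
- bot.close_job(): hands the job in, once; it reports no verdict.
The state is a dict: "time": time; "joint_positions": joint angles; "dq": joint speeds; "tau": joint torques, N m; "tool_pos": TCP position; "tcp_rot": TCP orientation; "contact_force": force on the tool from outside, world axes, zero at the start; "moment": the same for the moment, N m; "grip_width": finger opening in mm.
Only numpy, scipy, OpenCV 4.12 (cv2) and the standard library are available. Lean on these libraries where they do the work, as an engineer would, in place of code of your own. Each camera call takes 0.05 s, during which the arm holds its last target.

## Working session

There is one attempt and no reset: what is moved stays moved. The work goes in short steps, Python scripts to look and compute and a shell command to move; the robot and the scene stay as the last step left them, time stands still between calls to the robot, and variables do not carry over. Pictures are saved under pics/ and viewed, and the job is handed in when it is done.

```bash
mkdir -p pics; ls; python3 - <<'E'
from plant import bot,capture,camera_params
import cv2
print(bot.get_obs())
for n in("scene","side","wrist"):
    p=camera_params(n);print(n,p)
    cv2.imwrite(f"pics/{n}0.png",capture(n)[:,:,::-1])
E
```

```text
pics
{'time': 0.0, 'joint_positions': array([ 1.11103736e+00,  3.42732220e-01,  1.52503843e+00,  5.32914250e-06,
        1.27539084e+00, -1.45970494e-01]), 'dq': array([-6.85288010e-04, -7.49937799e-04,  4.95258372e-05, -8.36025097e-04,
       -1.11617976e-03, -4.84543913e-04]), 'tau': array([ 1.07210446e-03, -4.31241131e+01, -2.44225788e+01,  7.18824542e-02,
        5.58572123e-02, -1.28434071e-04]), 'tool_pos': array([161.82523348, 499.001155  , 226.03256248]), 'tcp_rot': array([-3.14135942e+00,  1.55140940e-03,  1.25700648e+00]), 'contact_force': array([ 0.74575709, -0.31642132, -0.02193561]), 'moment': array([-0.00866236,  0.00604018, -0.00192259]), 'grip_width': 91.73216999306779}
scene {'fx': 456.93321617959873, 'fy': 456.93321617959873, 'cx': 253.37570303658742, 'cy': 188.4448073712041, 'rvec': array([ 1.04495714, -2.22420597,  1.19810025]), 'tvec': array([ 311.73670977,  246.25841154, 1197.3460959 ])}
side {'fx': 480.6060997221151, 'fy': 480.6060997221151, 'cx': 258.3449226547028, 'cy': 197.4075986201682, 'rvec': array([2.31571294, 0.02330787, 0.00330335]), 'tvec': array([-446.47403177,   73.37807697, 1339.78007393])}
wrist {'fx': 265.976787765145, 'fy': 265.976787765145, 'cx': 251.53241594497564, 'cy': 192.84774949878238, 'rvec': array([-2.3626132 , -1.71840085, -0.22295165]), 'tvec': array([-524.13773154,  -31.42411594,  390.38166638])}
```

View pics/scene0.png

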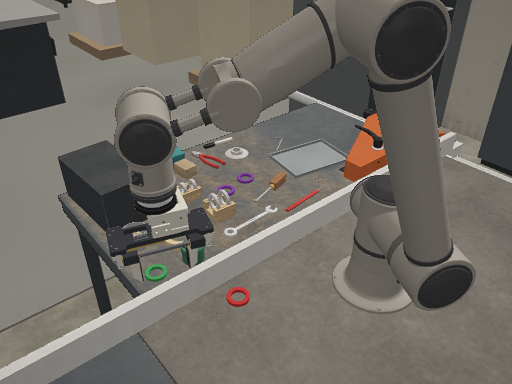

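View pics/side0.png

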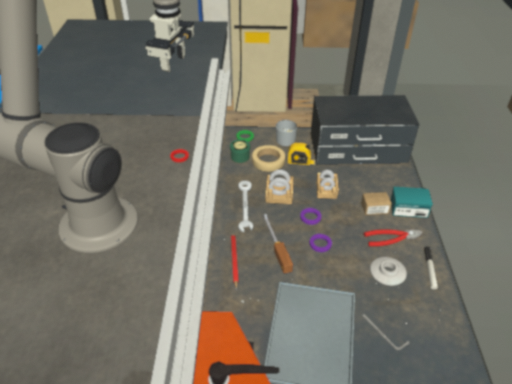

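View pics/wrist0.png

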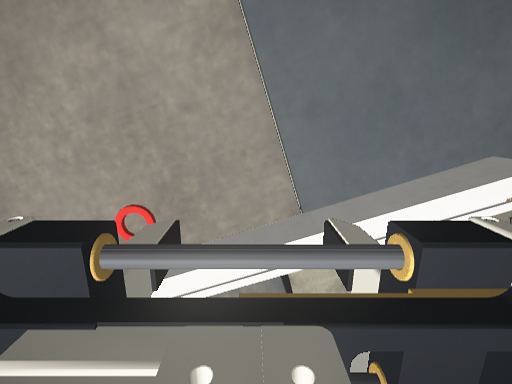

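The side view shows the rod handle near (285,258) with its tip at (266,215). The large rack is near (280,188), the small rack near (328,184), and the tray is centred near (313,335). A white rail lies between the base and the work. I'll zoom in and measure.

```bash
cat > h.py <<'E'
import numpy as np,cv2
from plant import bot,capture,camera_params
def P(n,p=None):
    p=p or camera_params(n);K=np.array([[p['fx'],0,p['cx']],[0,p['fy'],p['cy']],[0,0,1]]);R=cv2.Rodrigues(np.array(p['rvec']))[0];return K,R,np.array(p['tvec'])
def ray(n,u,v,p=None):
    K,R,t=P(n,p);d=R.T@np.linalg.inv(K)@np.array([u,v,1.]);return -R.T@t,d/np.linalg.norm(d)
def onz(n,u,v,z,p=None):
    c,d=ray(n,u,v,p);return c+d*(z-c[2])/d[2]
def proj(n,X,p=None):
    K,R,t=P(n,p);x=K@(R@np.asarray(X,float)+t);return x[:2]/x[2]
def two(a,b):
    (c1,d1),(c2,d2)=a,b;A=np.stack([d1,-d2],1);s=np.linalg.lstsq(A,c2-c1,rcond=None)[0];p,q=c1+s[0]*d1,c2+s[1]*d2;return (p+q)/2,np.linalg.norm(p-q)
def crop(img,x0,x1,y0,y1,k,name):
    cv2.imwrite(name,cv2.resize(img[y0:y1,x0:x1,::-1],None,fx=k,fy=k,interpolation=cv2.INTER_CUBIC))
E
python3 - <<'E'
from h import *
s=cv2.imread("pics/side0.png")[:,:,::-1];c=cv2.imread("pics/scene0.png")[:,:,::-1]
crop(s,220,360,150,290,4,"pics/s1.png");crop(c,160,330,130,250,4.5,"pics/c1.png")
for u,v,z in[(284,258,16),(266,215,16),(280,187,50),(312,335,3),(280,284,14),(355,292,14),(212,60,0),(165,384,0),(222,60,0)]:print((u,v),onz("side",u,v,z).round())
E
```

```text
(284, 258) [ 514. -125.   16.]
(266, 215) [467.  30.  16.]
(280, 187) [507. 112.  50.]
(312, 335) [ 573. -339.    3.]
(280, 284) [ 503. -206.   14.]
(355, 292) [ 683. -226.   14.]
(212, 60) [232. 984.   0.]
(165, 384) [ 259. -458.    0.]
(222, 60) [275. 986.   0.]
```

View pics/s1.png

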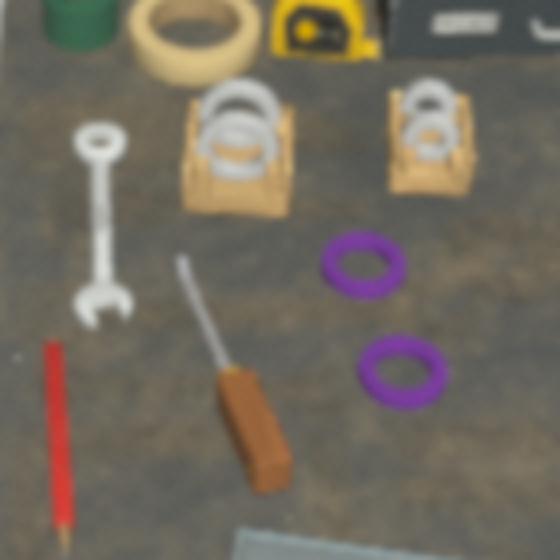

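View pics/c1.png

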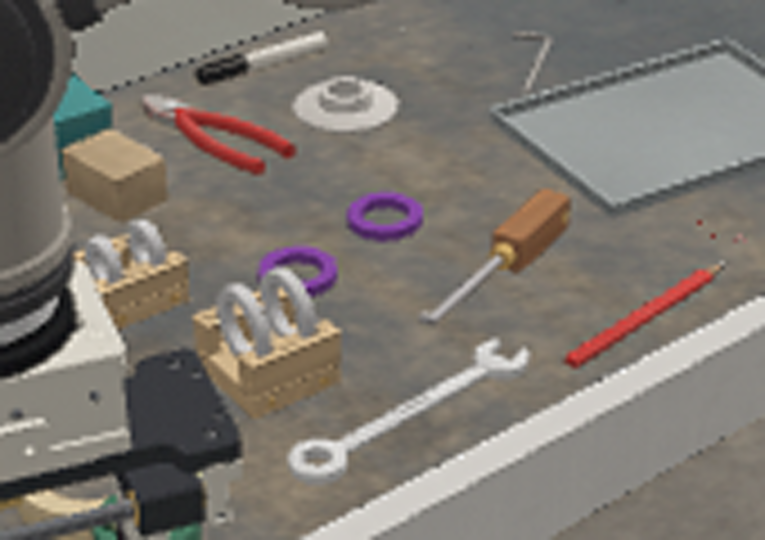

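```bash
python3 - <<'E'
from h import *
from scipy.spatial.transform import Rotation as Ro
o=bot.get_obs();R=Ro.from_euler('xyz',o['tcp_rot']).as_matrix();T=o['tool_pos']
K,Rc,t=P("wrist");C=-Rc.T@t
print("cam in tool",R.T@(C-T),"axes in tool\n",(R.T@Rc.T).round(3))
for n in("side","scene"):
    K,Rc,t=P(n);print(n,-Rc.T@t)
# crop coords side
f=lambda x,y:(220+x/4,150+y/4)
for nm,(x,y),z in[("tl",(220,380),32),("tr",(252,370),32),("br",(290,455),32),("bl",(255,465),32),("tip",(182,258),24),("bend",(186,268),16),("ferr",(229,365),16)]:print(nm,onz("side",*f(x,y),z).round(1))
g=lambda x,y:(160+x/4.5,130+y/4.5)
for nm,a,b in[("ringA",(238,145),(240,318)),("ringB",(240,110),(288,303)),("tip",(182,258),(428,318))]:
    print(nm,two(ray("side",*f(*a)),ray("scene",*g(*b))), onz("side",*f(*a),50),onz("scene",*g(*b),50))
s=cv2.imread("pics/side0.png")[:,:,::-1]
h=cv2.cvtColor(s.copy(),cv2.COLOR_RGB2HSV)
c=[(280,284),(355,292),(352,384),(266,375)]
for q in c: print(onz("side",*q,14.5).round())
for q in[(205,120),(224,120),(214,60)]: print("rail",onz("side",*q,60).round())
E
```

```text
cam in tool [-2.34618293e-02 -7.04018329e+01 -1.58177004e+02] axes in tool
 [[ 1.     0.001 -0.   ]
 [-0.     0.966  0.258]
 [ 0.001 -0.258  0.966]]
side [ 451.78569341 -927.99514501  966.66889254]
scene [-467.92261765  790.8932623   864.28983934]
tl [490.9 -95.4  32. ]
tr [511.9 -86.2  32. ]
br [ 534.  -156.7   32. ]
bl [ 512.  -165.2   32. ]
tip [465.9  24.3  24. ]
bend [468.8  22.5  16. ]
ferr [497.7 -67.7  16. ]
ringA (array([512.30593283, 134.72310994,  40.30024408]), np.float64(16.856282644005947)) [505.34073852 114.94270812  50.        ] [512.17422476 142.50295589  50.        ]
ringB (array([498.17846586, 121.16305229,  68.47270224]), np.float64(21.196290247428838)) [507.45994259 154.03068592  50.        ] [505.68856403 105.99345003  50.        ]
tip (array([462.34698447,  19.4005799 ,  24.87995733]), np.float64(8.96053779779596)) [465.48154118  -1.96448696  50.        ] [428.96201768  42.3987611   50.        ]
[ 503. -207.   14.]
[ 683. -226.   14.]
[ 647. -458.   14.]
[ 469. -442.   14.]
rail [260. 434.  60.]
rail [323. 436.  60.]
rail [254. 866.  60.]
```

The handle centre is about (512,-126), with the rod pointing 17° left of +y. The large rack is near (507,130). I'll move first to a view of the racks.

```bash
python3 -m jog '{"xyz":[[0.8,-1,0],[0.8,-1,0],[0.8,-1,0],[0.8,-1,0],[0.8,-1,0],[0.8,-1,0],[0.8,-1,0],[0.8,-1,0],[0.8,-1,0],[0.8,-1,0]],"angular":[[0,0,-1],[0,0,-1],[0,0,-1],[0,0,-1],[0,0,-1],[0,0,-1],[0,0,-1],[0,0,-1],[0,0,-1],[0,0,-1]]}'; python3 -m jog '{"xyz":[[0.8,-1,0],[0.8,-1,0],[0.8,-1,0],[0.8,-1,0],[0.8,-1,0],[0.8,-1,0],[0.8,-1,0],[0.8,-1,0],[0.8,-1,0],[0.8,-1,0]],"angular":[[0,0,-1],[0,0,-1],[0,0,0],[0,0,0],[0,0,0],[0,0,0],[0,0,0],[0,0,0],[0,0,0],[0,0,0]]}'
```

```text
time: 1.15
tool_pos: [323.7, 292.0, 223.5]
tcp_rot: [-3.142, 0.006, 0.175]
contact_force: [0.8, 0.3, -0.6]
grip_width: 92.3
time: 2.15
tool_pos: [488.0, 82.1, 221.9]
tcp_rot: [3.141, 0.01, -0.048]
contact_force: [0.2, 0.3, 0.6]
grip_width: 91.9
```

```bash
cat >look.py <<'E'
import sys,json
from h import *
n=sys.argv[1];nm=sys.argv[2]
p=camera_params(n);im=capture(n)
json.dump({k:(np.array(v).tolist()) for k,v in p.items()},open(f"pics/{nm}.json","w"))
cv2.imwrite(f"pics/{nm}_raw.png",im[:,:,::-1])
a=[int(x) for x in sys.argv[3:7]] or [0,512,0,384]
k=min(800/(a[1]-a[0]),600/(a[3]-a[2]))
crop(im,*a,k,f"pics/{nm}.png");print(k,bot.get_obs()['tool_pos'].round(1),bot.get_obs()['tcp_rot'].round(3))
E
python3 look.py wrist w1
```

```text
1.5625 [490.4  79.3 221.8] [ 3.139  0.008 -0.05 ]
```

View pics/w1.png

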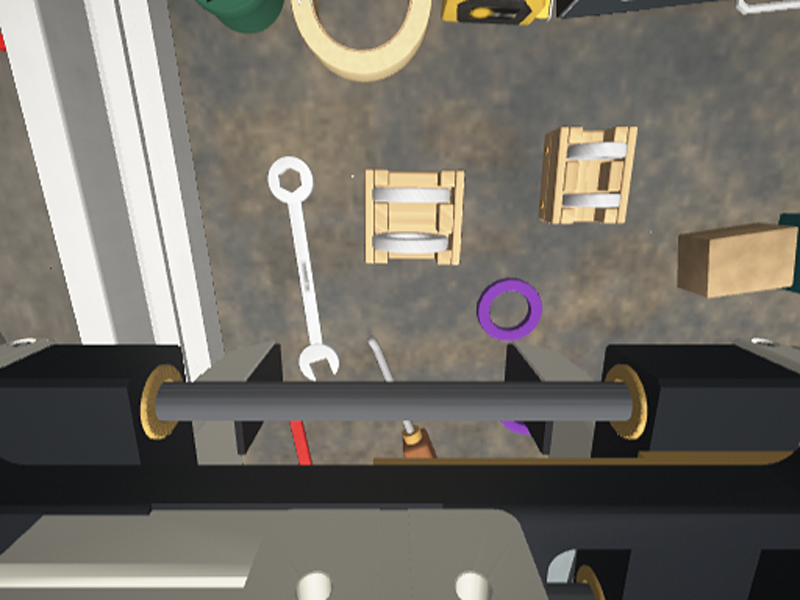

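The wrist view shows the large rack with top corners at about (366,170), (464,170), (462,265) and (365,264) in the picture, and its rings at (411,241) and (412,195). The rod tip is at (372,340).

```bash
python3 - <<'E'
from h import *
import json
im=cv2.imread("pics/w1_raw.png")
crop(im[:,:,::-1],225,305,100,175,8,"pics/w1z.png")
E
```

```text
(no output)
```

View pics/w1z.png

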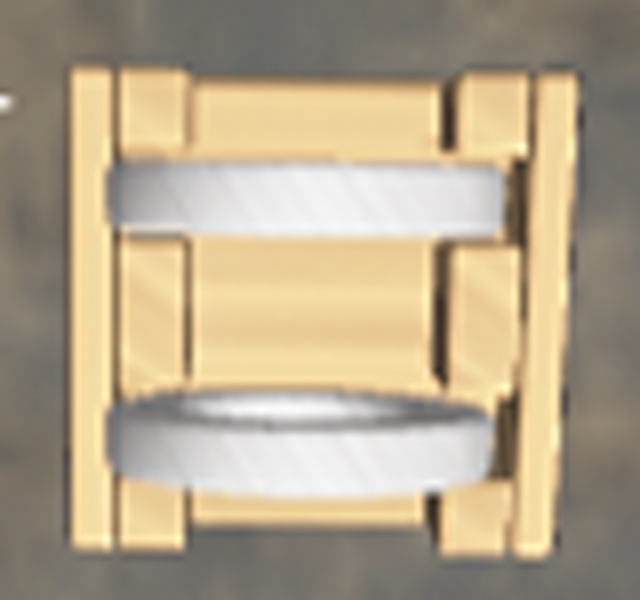

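```bash
python3 - <<'E'
from h import *
import json
p=json.load(open("pics/w1.json"));f=lambda x,y:(225+x/8-.5,100+y/8-.5)
C=[onz("wrist",*f(*q),46,p) for q in[(70,68),(578,75),(552,556),(72,548)]]
print(np.array(C).round(1),np.mean(C,0).round(1))
for nm,l,r in[("b",(107,200),(505,200)),("a",(107,440),(495,440))]:
    L=onz("wrist",*f(*l),50,p);R=onz("wrist",*f(*r),50,p);print(nm,L.round(1),R.round(1),((L+R)/2).round(1))
# side-wall lines
print("inner",[onz("wrist",*f(*q),46,p).round(1) for q in[(110,68),(112,548),(537,75),(515,556)]])
print("tip z24",onz("wrist",372/1.5625,340/1.5625,24,p).round(1))
print("ferrule",onz("wrist",412/1.5625,435/1.5625,16,p).round(1))
E
```

```text
[[467.2 168.4  46. ]
 [543.1 163.8  46. ]
 [538.7  91.1  46. ]
 [462.7  95.9  46. ]] [502.9 129.8  46. ]
b [471.8 149.1  50. ] [531.5 146.2  50. ] [501.6 147.7  50. ]
a [469.6 113.2  50. ] [529.5 110.4  50. ] [499.5 111.8  50. ]
inner [array([473.2, 168.1,  46. ]), array([469.1,  95.6,  46. ]), array([537. , 164.1,  46. ]), array([532.8,  91.4,  46. ])]
tip z24 [462.7  20.8  24. ]
ferrule [495.6 -83.8  16. ]
```

```bash
python3 -m jog '{"xyz":[[0.1,-1,0],[0.1,-1,0],[0.1,-1,0],[0.1,-1,-0.2],[0.1,-1,-0.3],[0.1,-1,-0.3],[0.1,-1,-0.3],[0.2,-1,-0.3],[0.2,-1,-0.3],[0.2,-1,-0.3]],"angular":[[0,0,0],[0,0,0.5],[0,0,0.5],[0,0,0.5],[0,0,0.5],[0,0,0.5],[0,0,0.4],[0,0,0.4],[0,0,0],[0,0,0]]}'; python3 -m jog '{"xyz":[[0.1,-1,0],[0.1,-1,0],[0,-0.7,0],[0,0,0]],"angular":[[0,0,0],[0,0,0],[0,0,0],[0,0,0]]}'; python3 look.py wrist w2
```

```text
time: 3.2
tool_pos: [515.9, -126.7, 178.4]
tcp_rot: [3.141, 0.011, 0.311]
contact_force: [-0.3, 0.2, -0.3]
grip_width: 91.7
time: 3.6
tool_pos: [519.0, -184.2, 176.0]
tcp_rot: [-3.139, 0.015, 0.309]
contact_force: [0.3, 0.0, 0.5]
grip_width: 92.3
1.5625 [ 518.9 -183.2  175.9] [-3.139  0.015  0.309]
```

View pics/w2.png

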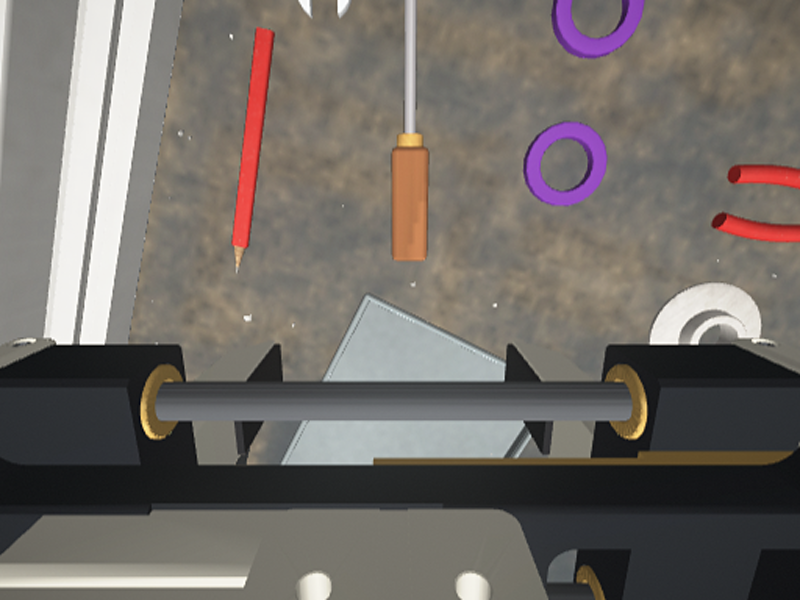

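The wrist view shows the handle's top face at about x 391–428, y 149–260 in the picture, aligned with the jaws. The rod runs straight up at x≈410.

```bash
cat >>h.py <<'E'
from scipy.spatial.transform import Rotation as Ro
def need(pos,yaw,o=None):
    o=o or bot.get_obs();R=Ro.from_euler('xyz',o['tcp_rot']);G=Ro.from_euler('xyz',[np.pi,0,yaw])
    print("shift units",((np.array(pos)-o['tool_pos'])/20).round(2),"turn units",(np.degrees((G*R.inv()).as_rotvec())/6).round(2))
E
python3 - <<'E'
from h import *
import json
p=json.load(open("pics/w2.json"));k=1.5625
C=[onz("wrist",x/k,y/k,32,p) for x,y in[(391.5,149),(428.5,148),(427.5,260),(391,260)]]
print(np.array(C).round(1));c=np.mean(C,0);print("centre",c.round(1))
a=onz("wrist",410/k,10/k,16,p);b=onz("wrist",410.5/k,130/k,16,p);d=(a-b)[:2];d/=np.linalg.norm(d);print("rod",a,b,"heading from +y",np.degrees(np.arctan2(-d[0],d[1])))
g=c[:2]+20*d;yaw=np.arctan2(d[1],d[0])-np.pi/2;print("grasp",g,yaw)
need([*g,100],yaw)
E
```

```text
[[ 485.3  -92.5   32. ]
 [ 509.2  -84.2   32. ]
 [ 533.6 -157.6   32. ]
 [ 508.2 -165.8   32. ]]
centre [ 509.1 -125.    32. ]
rod [469.74169335  -4.05995266  16.        ] [493.57180254 -74.92367288  16.        ] heading from +y 18.58680433173974
grasp [ 502.70554051 -106.0857252 ] 0.3244009330128028
shift units [-0.81  3.86 -3.8 ] turn units [ 0.02 -0.14  0.15]
```

```bash
python3 -m jog '{"xyz":[[-0.2,0.95,-0.5],[-0.2,0.95,-1],[-0.2,0.95,-1],[-0.2,0.95,-1],[0,0,-0.5],[0,0,0]],"angular":[[0,-0.14,0.15],[0,0,0],[0,0,0],[0,0,0],[0,0,0],[0,0,0]]}'; python3 - <<'E'
from h import *
need([502.7,-106.1,4],.324)
E
```

```text
time: 4.25
tool_pos: [501.7, -100.1, 94.9]
tcp_rot: [3.139, -0.002, 0.328]
contact_force: [-0.1, -0.2, -0.2]
grip_width: 91.9
shift units [ 0.05 -0.3  -4.55] turn units [ 0.01  0.03 -0.04]
```

```bash
python3 -m jog '{"xyz":[[0,-0.3,-1],[0,0,-1],[0,0,-1],[0,0,-1],[0,0,-0.4],[0,0,0]],"angular":[[0,0,0],[0,0,0],[0,0,0],[0,0,0],[0,0,0],[0,0,0]]}'; python3 - <<'E'
from h import *
need([502.7,-106.1,4],.324)
E
python3 look.py wrist w3 100 400 0 230
```

```text
time: 4.85
tool_pos: [507.4, -109.8, 9.8]
tcp_rot: [3.131, -0.012, 0.328]
contact_force: [-0.5, 0.1, 1.0]
grip_width: 92.0
shift units [-0.24  0.18 -0.29] turn units [ 0.06  0.14 -0.03]
2.608695652173913 [ 507.8 -109.9   10.4] [ 3.131 -0.013  0.328]
```

View pics/w3.png

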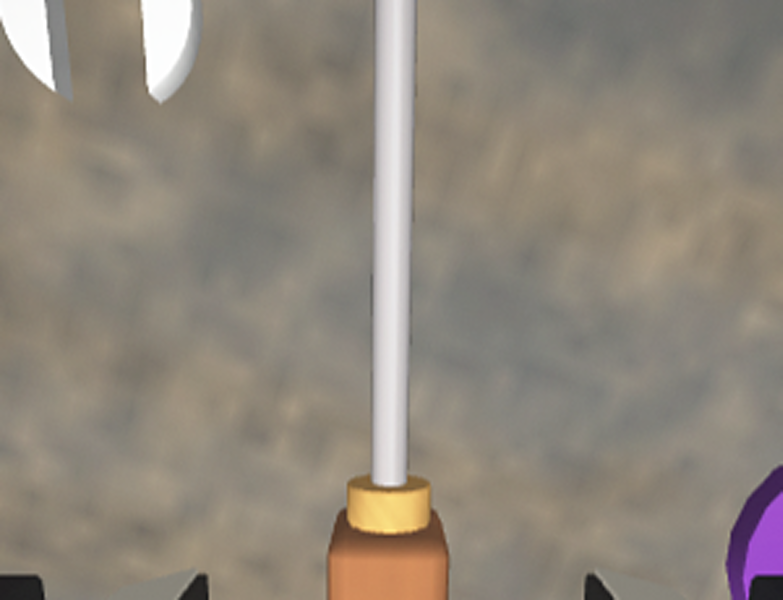

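The jaws straddle the handle, which is a few pixels left of centre. The wrist view shows the jaw edges at x 206 and 586 and the handle at x 388. I'll trim and close.

```bash
python3 -m jog '{"xyz":[[-0.25,0.18,-0.3],[0,0,0]],"angular":[[0.06,0.14,-0.03],[0,0,0]]}'; python3 - <<'E'
from h import *
need([502.7,-106.1,4],.324)
E
```

```text
time: 5.1
tool_pos: [503.6, -106.7, 5.8]
tcp_rot: [3.14, -0.002, 0.324]
contact_force: [-1.0, -0.3, 0.4]
grip_width: 91.9
shift units [-0.05  0.03 -0.09] turn units [0.01 0.02 0.  ]
```

```bash
python3 -m jog '{"xyz":[[-0.05,0.03,-0.05],[0,0,0],[0,0,0],[0,0,0],[0,0,0],[0,0,0],[0,0,0],[0,0,0]],"angular":[[0,0,0],[0,0,0],[0,0,0],[0,0,0],[0,0,0],[0,0,0],[0,0,0],[0,0,0]]}' 1
```

```text
time: 5.9
tool_pos: [503.7, -106.2, 6.6]
tcp_rot: [3.138, -0.005, 0.324]
contact_force: [-1.0, 0.3, 0.8]
grip_width: 32.1
```

```bash
python3 -m jog '{"xyz":[[0,0,0],[0,0,0],[0,0,0]],"angular":[[0,0,0],[0,0,0],[0,0,0]]}' 1;  python3 -m jog '{"xyz":[[0,0,0.3],[0,0,0.6],[0,0,0.8],[0,0,0.8],[0,0,0.5],[0,0,0]],"angular":[[0,0,0],[0,0,0],[0,0,0],[0,0,0],[0,0,0],[0,0,0]]}'; python3 look.py side s2 200 340 140 260;python3 look.py wrist w4
```

```text
time: 6.2
tool_pos: [503.7, -106.2, 6.5]
tcp_rot: [3.138, -0.005, 0.324]
contact_force: [-0.3, 0.1, 0.7]
grip_width: 25.7
time: 6.8
tool_pos: [503.0, -106.0, 71.2]
tcp_rot: [3.139, -0.004, 0.324]
contact_force: [1.0, 0.6, -1.6]
grip_width: 25.7
5.0 [ 502.8 -105.9   70.6] [ 3.139e+00 -3.000e-03  3.240e-01]
1.5625 [ 502.3 -105.7   69.8] [ 3.14e+00 -2.00e-03  3.24e-01]
```

View pics/s2.png

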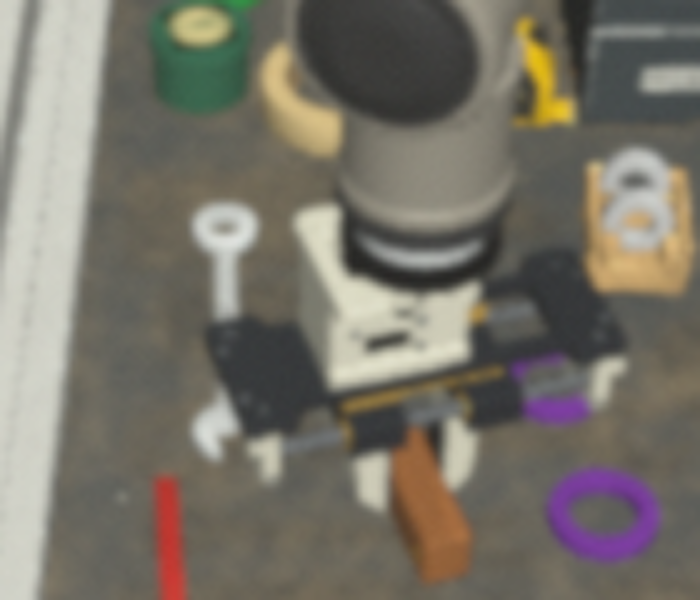

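View pics/w4.png

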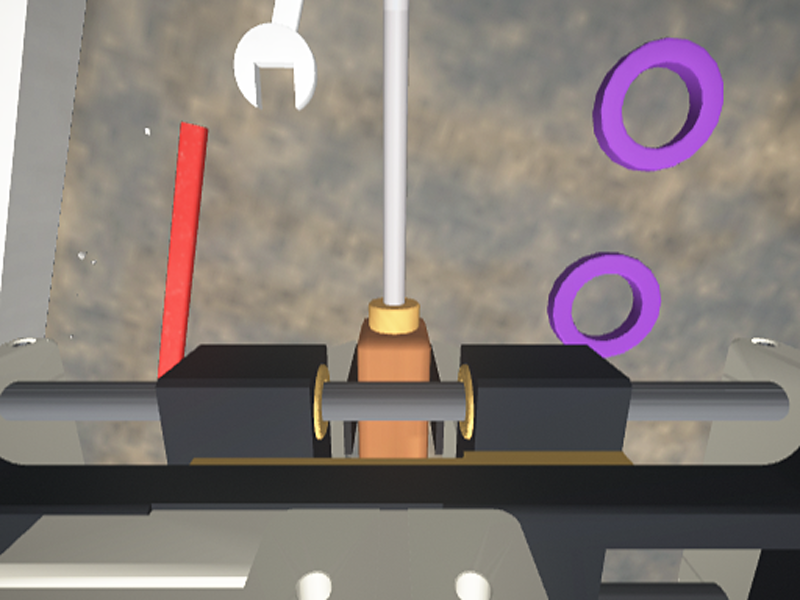

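```bash
python3 - <<'E'
from h import *
import json
p=json.load(open("pics/w4.json"));T=np.array([502.3,-105.7,69.8]);R=Ro.from_euler('xyz',[3.14,-.002,.324]).as_matrix()
for tilt in(-6,-3,0,3,6):
    t=np.radians(tilt);out=[]
    for s,h in[(49,0),(49,9.5),(100,0),(147,4),(157,12)]:
        s2=s*np.cos(t)-h*np.sin(t);h2=s*np.sin(t)+h*np.cos(t)
        out.append((proj("wrist",T+R@np.array([0,-(s2-19.5),-9.5-h2]),p)*1.5625).round().tolist())
    print(tilt,out)
im=cv2.imread("pics/w4_raw.png");print(im[0:14,253].tolist()); 
for v in(2,20,60,120,180): 
    r=im[v,235:275].astype(int);print(v,[int(x) for x in r.min(1)])
E
```

```text
-6 [[395.0, 299.0], [395.0, 303.0], [395.0, 161.0], [395.0, 14.0], [395.0, -34.0]]
-3 [[395.0, 300.0], [395.0, 306.0], [395.0, 159.0], [395.0, 3.0], [395.0, -49.0]]
0 [[395.0, 302.0], [395.0, 309.0], [395.0, 157.0], [395.0, -8.0], [396.0, -63.0]]
3 [[395.0, 304.0], [395.0, 312.0], [395.0, 156.0], [395.0, -19.0], [396.0, -78.0]]
6 [[395.0, 306.0], [395.0, 316.0], [395.0, 156.0], [396.0, -29.0], [396.0, -93.0]]
[[242, 238, 236], [242, 238, 236], [242, 238, 236], [242, 238, 236], [242, 238, 236], [243, 238, 236], [239, 236, 236], [236, 235, 236], [236, 235, 236], [237, 235, 237], [237, 235, 236], [237, 235, 236], [237, 235, 236], [237, 236, 237]]
2 [132, 133, 133, 132, 134, 133, 133, 134, 134, 134, 149, 185, 206, 220, 228, 232, 235, 235, 236, 237, 234, 229, 222, 215, 204, 184, 144, 124, 127, 129, 130, 131, 132, 131, 131, 133, 133, 132, 132, 130]
20 [132, 130, 134, 133, 133, 135, 136, 135, 134, 133, 139, 175, 196, 209, 217, 223, 228, 231, 236, 235, 230, 220, 208, 199, 188, 166, 127, 136, 134, 134, 134, 133, 133, 131, 130, 128, 126, 126, 125, 125]
60 [120, 117, 117, 117, 116, 116, 116, 117, 117, 119, 141, 181, 202, 215, 222, 228, 231, 235, 239, 237, 230, 218, 208, 199, 184, 149, 140, 141, 141, 141, 141, 139, 139, 139, 139, 139, 139, 138, 139, 141]
120 [135, 134, 134, 134, 134, 134, 134, 134, 133, 132, 144, 186, 206, 220, 226, 230, 232, 236, 238, 235, 226, 215, 206, 192, 161, 115, 134, 135, 136, 138, 138, 137, 138, 135, 134, 131, 129, 130, 130, 129]
180 [140, 138, 138, 136, 134, 134, 137, 137, 140, 138, 147, 185, 208, 221, 228, 230, 232, 235, 236, 229, 217, 210, 197, 169, 130, 137, 140, 137, 136, 135, 136, 135, 135, 134, 131, 131, 129, 127, 127, 129]
```

```bash
python3 look.py scene c2 170 340 110 240;python3 - <<'E'
from h import *
o=bot.get_obs();T=o['tool_pos'];R=Ro.from_euler('xyz',o['tcp_rot']).as_matrix();k=800/170
for tilt in(-6,-3,0,3):
    t=np.radians(tilt);out=[]
    for s,h in[(49,0),(100,0),(147,0),(157,0),(157,12)]:
        s2=s*np.cos(t)-h*np.sin(t);h2=s*np.sin(t)+h*np.cos(t)
        q=proj("scene",T+R@np.array([0,-(s2-19.5),-9.5-h2]));out.append(((q-[170,110])*k).round().tolist())
    print(tilt,out)
E
```

```text
4.615384615384615 [ 501.9 -105.6   69.2] [ 3.141e+00 -1.000e-03  3.240e-01]
-6 [[474.0, 297.0], [437.0, 336.0], [401.0, 374.0], [394.0, 382.0], [393.0, 368.0]]
-3 [[474.0, 294.0], [437.0, 330.0], [401.0, 365.0], [393.0, 373.0], [393.0, 358.0]]
0 [[474.0, 291.0], [437.0, 324.0], [401.0, 356.0], [393.0, 363.0], [393.0, 348.0]]
3 [[474.0, 288.0], [437.0, 317.0], [401.0, 346.0], [393.0, 352.0], [394.0, 337.0]]
```

View pics/c2.png

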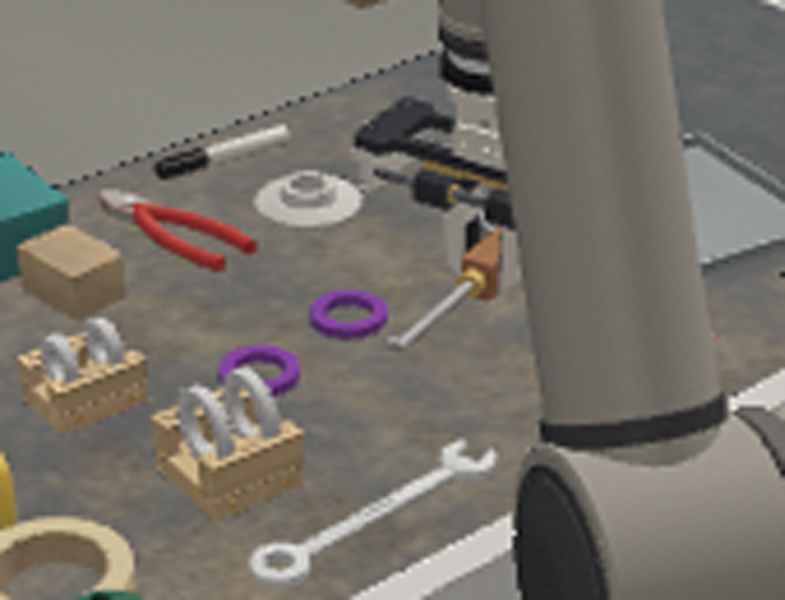

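```bash
python3 - <<'E'
from h import *
im=cv2.imread("pics/c2_raw.png")[:,:,::-1]
crop(im,240,290,150,195,13,"pics/c2z.png")
o=bot.get_obs();T=o['tool_pos'];R=Ro.from_euler('xyz',o['tcp_rot']).as_matrix()
for s,h in[(40,0),(49,0),(100,0),(147,0),(157,-4),(157,12)]:
    q=proj("scene",T+R@np.array([0,-(s-19.5),-9.5-h]));print(s,h,((q-[240,150])*13+6.5).round())
E
```

```text
40 0 [423. 275.]
49 0 [405. 291.]
100 0 [303. 381.]
147 0 [204. 469.]
157 -4 [182. 502.]
157 12 [182. 447.]
```

View pics/c2z.png

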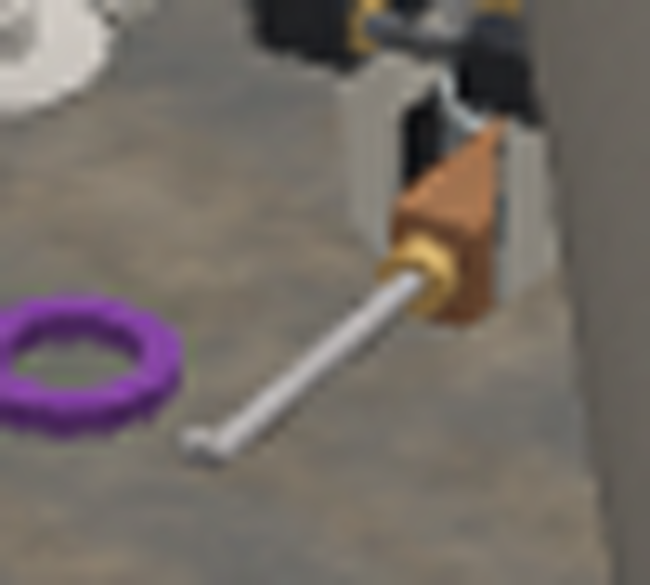

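The scene view shows the rod held level within about 1°, with the ferrule at (412,280) and the hook at (200,445) in the zoom. Next I'll turn it to the bore line and go to the pre-insert pose.

```bash
python3 -m jog '{"xyz":[[0,0,0],[-0.1,0.3,0],[-0.15,0.4,-0.3],[-0.2,0.5,-0.4],[-0.1,0.4,-0.4],[-0.1,0.3,-0.4],[0,0,0]],"angular":[[0,0,-0.5],[0,0,-0.8],[0,0,-0.8],[0,0,-0.8],[0,0,-0.6],[0,0,-0.17],[0,0,0]]}'; python3 - <<'E'
from h import *
need([488.9,-67.3,36.5],-.060)
E
```

```text
time: 7.65
tool_pos: [484.7, -65.6, 32.8]
tcp_rot: [-3.139, 0.009, -0.077]
contact_force: [0.8, -0.3, -1.4]
grip_width: 26.3
shift units [ 0.21 -0.09  0.19] turn units [-0.03 -0.08  0.16]
```

```bash
python3 -m jog '{"xyz":[[0.21,-0.08,0.19],[0,0,0]],"angular":[[-0.03,-0.08,0.16],[0,0,0]]}'; python3 - <<'E'
from h import *
need([488.9,-67.3,36.5],-.060)
E
python3 look.py wrist w5;python3 look.py scene c3 180 280 150 225
```

```text
time: 7.85
tool_pos: [489.2, -67.5, 36.3]
tcp_rot: [3.142, 0.001, -0.057]
contact_force: [-0.1, 0.3, -0.8]
grip_width: 25.9
shift units [-0.01  0.01  0.01] turn units [-0.   -0.01 -0.02]
1.5625 [488.9 -67.5  36.2] [-3.141e+00  2.000e-03 -5.800e-02]
8.0 [488.7 -67.4  36.2] [-3.141e+00  2.000e-03 -5.900e-02]
```

View pics/w5.png

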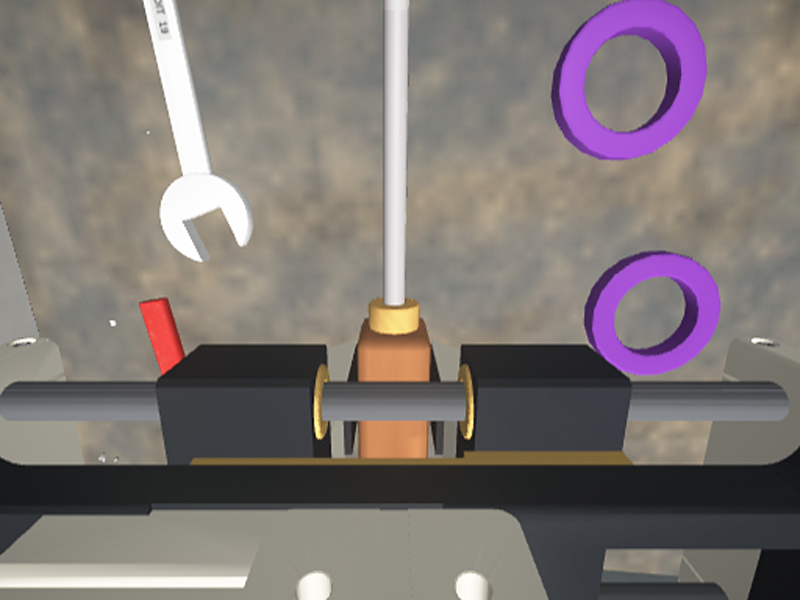

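View pics/c3.png

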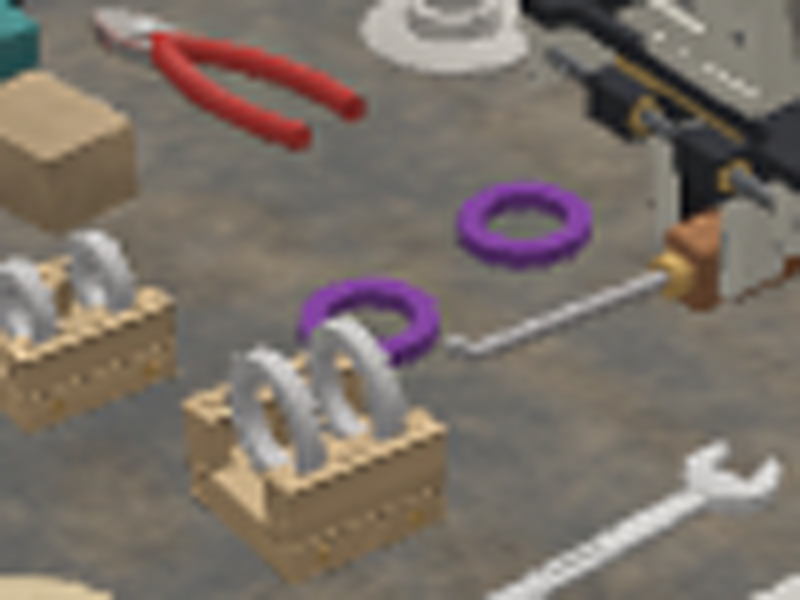

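The wrist view shows the rod straight at x≈396. The scene view shows its tip (455,345) short of the rack, whose rings are at about (360,380) and (280,410). I'll check the line against the rings in the scene.

```bash
python3 - <<'E'
from h import *
o=bot.get_obs();T=o['tool_pos'];R=Ro.from_euler('xyz',o['tcp_rot']).as_matrix()
im=cv2.imread("pics/c3_raw.png");im=im[150:225,180:280];im=cv2.resize(im,None,fx=8,fy=8,interpolation=cv2.INTER_CUBIC)
q=lambda X:tuple(int(v) for v in ((proj("scene",X)-[180,150])*8+4).round())
e=np.array([.06,.998,0]);u=np.array([.998,-.06,0])
for c,col in[((499.5,111.8,50),(0,0,255)),((501.6,147.7,50),(255,0,0))]:
    for off in(-5,5):
      for r in(19,30):
        for a in np.linspace(0,2*np.pi,60): cv2.circle(im,q(np.array(c)+off*e+r*(np.cos(a)*u+np.sin(a)*np.array([0,0,1]))),1,col,-1)
for s in range(49,290,6): cv2.circle(im,q(T+R@np.array([0,-(s-19.5),-9.5])),2,(0,255,0),-1)
cv2.imwrite("pics/c3o.png",im)
E
```

```text
(no output)
```

View pics/c3o.png

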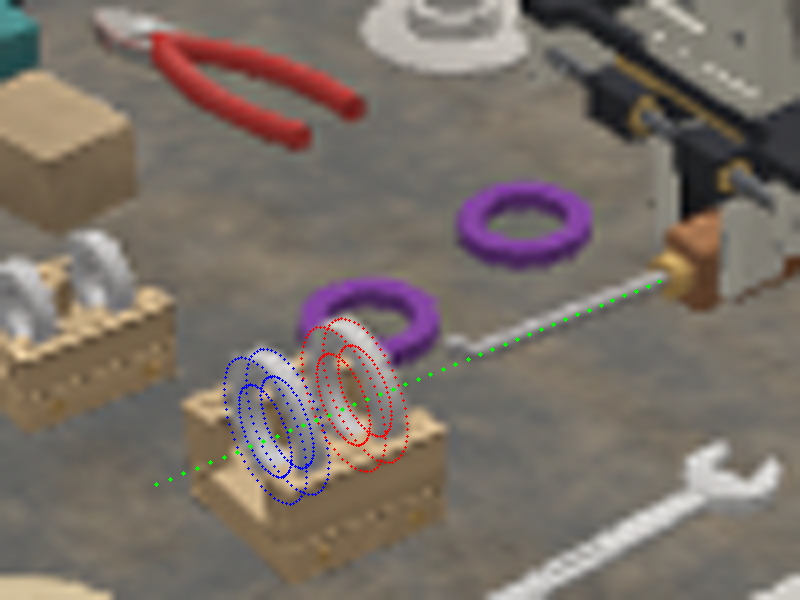

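The rod line passes through the middle of both bores in the scene view. Inserting.

```bash
python3 -m jog '{"xyz":[[0.03,0.5,0],[0.04,0.6,0],[0.04,0.6,0],[0.03,0.5,0],[0,0,0]],"angular":[[0,0,0],[0,0,0],[0,0,0],[0,0,0],[0,0,0]]}'; python3 - <<'E'
from h import *
need([495.7,47.5,36.5],-.060)
E
python3 look.py scene c4 180 280 150 225
```

```text
time: 8.45
tool_pos: [492.0, -19.5, 36.9]
tcp_rot: [-3.141, 0.0, -0.059]
contact_force: [-0.2, -0.1, -1.3]
grip_width: 26.0
shift units [ 0.19  3.35 -0.02] turn units [-0.   -0.   -0.01]
8.0 [492.  -20.   36.9] [-3.141  0.    -0.059]
```

View pics/c4.png

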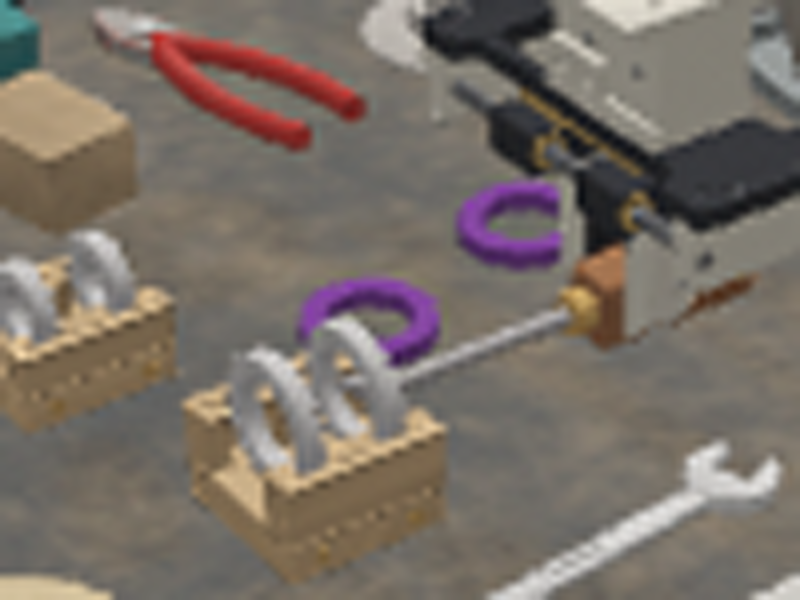

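The hook is showing inside ring a's bore at (350,380), with no force. I'll continue.

```bash
python3 -m jog '{"xyz":[[0.03,0.5,-0.05],[0.04,0.6,0],[0.03,0.6,0],[0,0,0]],"angular":[[0,0,0],[0,0,0],[0,0,0],[0,0,0]]}';python3 -m jog '{"xyz":[[0.03,0.6,0],[0.03,0.5,0],[0.03,0.5,0],[0,0,0]],"angular":[[0,0,0],[0,0,0],[0,0,0],[0,0,0]]}'; python3 - <<'E'
from h import *
need([495.7,47.5,36.5],-.060)
E
python3 look.py scene c5 180 280 150 225;python3 look.py wrist w6
```

```text
time: 8.9
tool_pos: [494.1, 16.7, 35.8]
tcp_rot: [-3.141, 0.0, -0.06]
contact_force: [0.2, -1.0, -1.6]
grip_width: 25.8
time: 9.3
tool_pos: [496.1, 51.9, 35.8]
tcp_rot: [-3.141, 0.0, -0.059]
contact_force: [-0.8, 0.5, -1.2]
grip_width: 25.6
shift units [-0.02 -0.22  0.04] turn units [-0.   -0.   -0.01]
8.0 [496.1  51.4  35.8] [ 3.142  0.    -0.059]
1.5625 [496.1  50.9  35.8] [ 3.141  0.    -0.06 ]
```

View pics/c5.png

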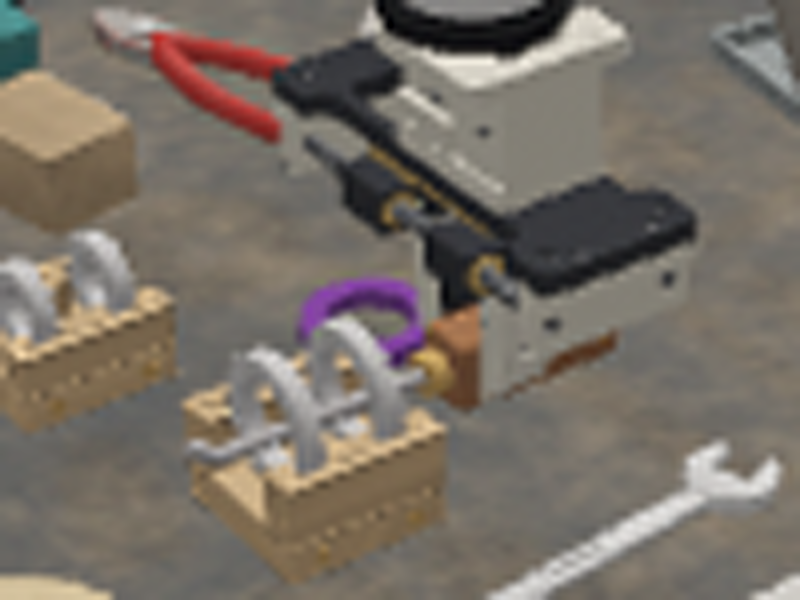

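View pics/w6.png

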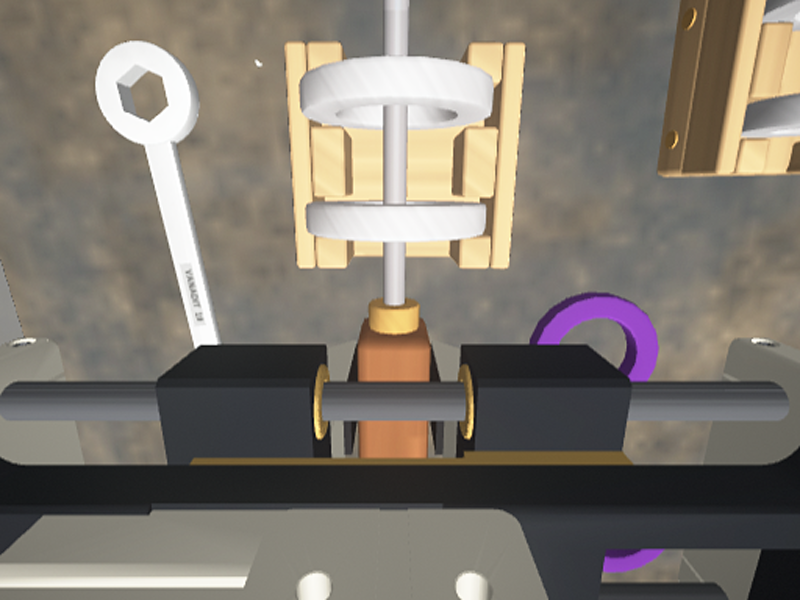

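The rod is through both large rings, with its hook beyond the rack at (195,450) in the scene. In the wrist view both rings straddle the rod at x≈396. I'll lift gently.

```bash
python3 -m jog '{"xyz":[[0,0,0.3],[0,0,0.4],[0,0,0.4],[0,0,0.4],[0,0,0.4],[0,0,0.4],[0,0,0.4],[0,0,0.4],[0,0,0.4],[0,0,0.4]],"angular":[[0,0,0],[0,0,0],[0,0,0],[0,0,0],[0,0,0],[0,0,0],[0,0,0],[0,0,0],[0,0,0],[0,0,0]]}';python3 look.py scene c6 180 280 135 210;python3 look.py wrist w7
```

```text
time: 10.4
tool_pos: [495.5, 49.3, 120.5]
tcp_rot: [3.141, 0.001, -0.062]
contact_force: [0.8, -0.3, -1.4]
grip_width: 25.8
8.0 [496.4  49.3 121.9] [ 3.141e+00 -2.000e-03 -6.200e-02]
1.5625 [496.4  49.3 121.1] [ 3.141e+00 -2.000e-03 -6.200e-02]
```

View pics/c6.png

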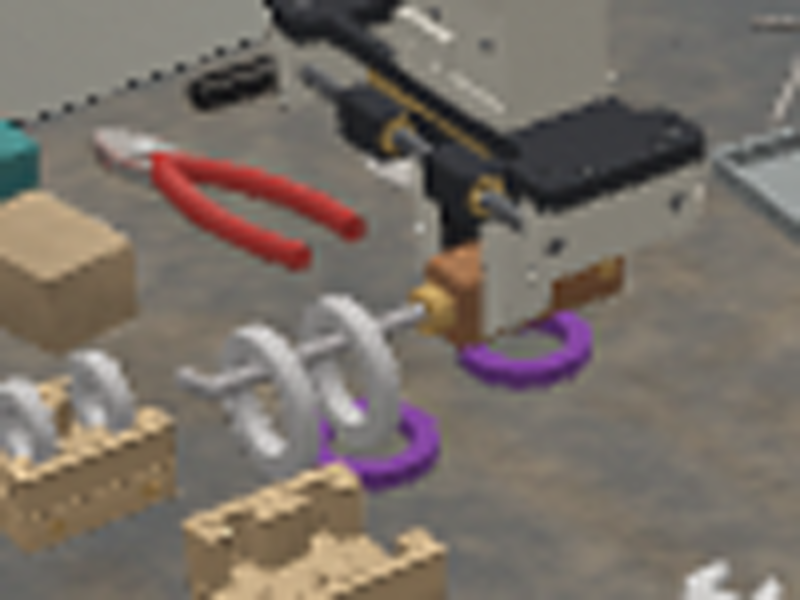

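View pics/w7.png

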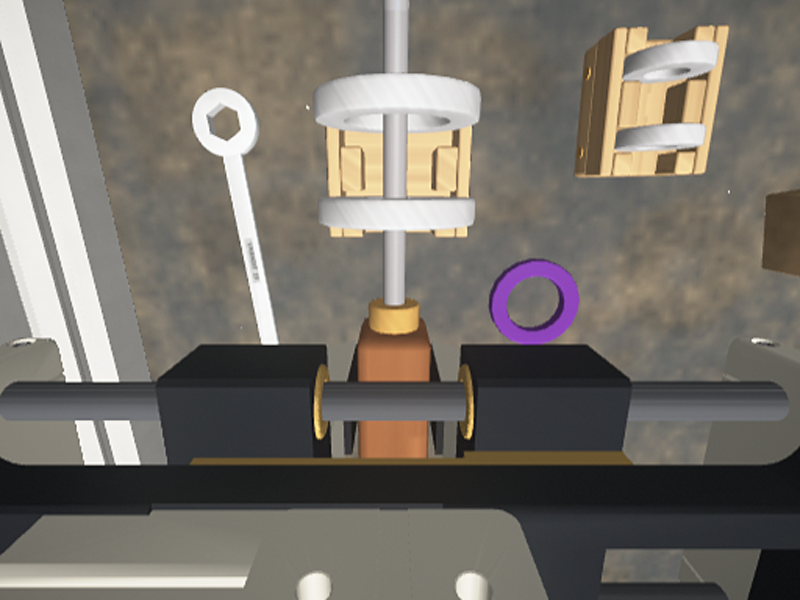

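Both rings hang on the rod, clear of the rack. Before going to the tray I'll check the tray pose and the orange object beside it.

```bash
python3 - <<'E'
from h import *
crop(cv2.imread("pics/side0.png")[:,:,::-1],180,370,270,384,4,"pics/s0t.png")
crop(cv2.imread("pics/scene0.png")[:,:,::-1],250,470,90,220,3.6,"pics/c0t.png")
E
```

```text
(no output)
```

View pics/s0t.png

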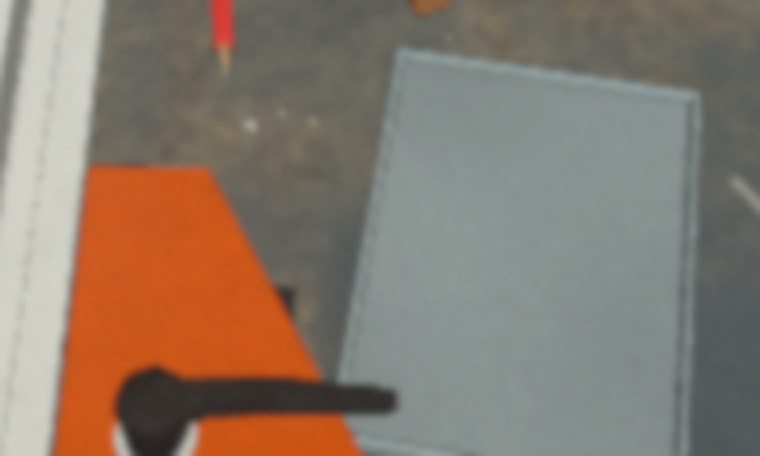

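View pics/c0t.png

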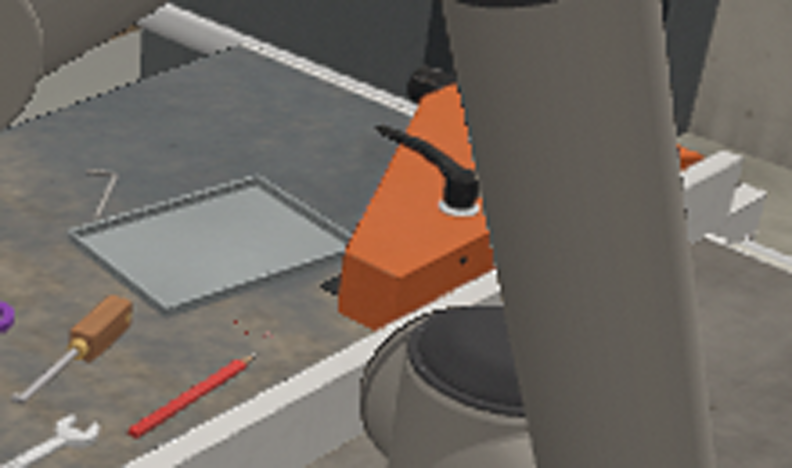

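```bash
python3 - <<'E'
from h import *
s=lambda x,y:ray("side",180+x/4,270+y/4);c=lambda x,y:ray("scene",250+x/3.6,90+y/3.6)
for nm,a,b in[("leverend",(395,400),(378,128)),("leverknob",(153,375),(462,185)),("o1",(208,167),(342,250)),("o2",(90,167),(402,277)),("tray near l",(400,50),(168,310)),("tray near r",(698,93),(70,233))]:
    X,g=two(s(*a),c(*b));print(nm,X.round(1),g.round(1))
f=lambda x,y,z:onz("side",180+x/4,270+y/4,z).round(1)
print("tray rim TL,TR,BL",f(400,48,14.5),f(698,93,14.5),f(338,380,14.5),f(358,440,14.5),f(450,452,14.5),f(687,440,14.5))
print("orange edge z60",f(208,167,60),f(325,380,60),f(360,455,60))
print("w2 corner",onz("wrist",368/1.5625,295/1.5625,14.5,__import__('json').load(open("pics/w2.json"))).round(1))
E
```

```text
leverend [ 488.7 -489.   123.9] 5.5
leverknob [ 371.4 -473.5  110.7] 11.8
o1 [ 392.9 -331.8   77.4] 2.5
o2 [ 326.4 -335.1   77.5] 8.8
tray near l [ 499.3 -203.2   11.7] 8.7
tray near r [ 678.2 -231.9   12.1] 9.4
tray rim TL,TR,BL [ 502.8 -200.6   14.5] [ 681.7 -230.    14.5] [ 466.1 -419.5   14.5] [ 476.7 -452.5   14.5] [ 524.1 -458.    14.5] [ 647.3 -449.    14.5]
orange edge z60 [ 392.8 -319.3   60. ] [ 458.9 -443.9   60. ] [ 476.5 -482.9   60. ]
w2 corner [ 499.8 -200.9   14.5]
```

The tray centre comes out at about (570,-339), yaw about -9°. The orange block is 77 mm high with its edge at x≲432, so the gripper clears it by about 30 mm. Transferring smoothly at this height.

```bash
python3 -m jog '{"xyz":[[0.05,-0.2,0],[0.1,-0.4,0],[0.1,-0.6,0],[0.15,-0.8,0],[0.15,-0.8,0],[0.15,-0.8,0],[0.15,-0.8,0],[0.15,-0.8,0],[0.15,-0.8,0],[0.15,-0.8,0]],"angular":[[0,0,0],[0,0,0],[0,0,-0.1],[0,0,-0.1],[0,0,-0.1],[0,0,-0.1],[0,0,-0.1],[0,0,-0.1],[0,0,-0.1],[0,0,-0.1]]}';python3 -m jog '{"xyz":[[0.15,-0.8,0],[0.15,-0.8,0],[0.15,-0.8,0],[0.15,-0.8,0],[0.15,-0.8,0],[0.15,-0.8,0],[0.15,-0.8,0],[0.15,-0.8,0],[0.15,-0.8,0],[0.15,-0.8,0]],"angular":[[0,0,-0.1],[0,0,-0.1],[0,0,0],[0,0,0],[0,0,0],[0,0,0],[0,0,0],[0,0,0],[0,0,0],[0,0,0]]}'; python3 - <<'E'
from h import *
need([574.7,-373,60],-.16)
E
```

```text
time: 11.5
tool_pos: [521.3, -98.1, 117.5]
tcp_rot: [3.141, 0.005, -0.152]
contact_force: [-0.4, -0.1, -2.4]
grip_width: 25.8
time: 12.5
tool_pos: [552.5, -273.4, 116.0]
tcp_rot: [3.141, 0.007, -0.177]
contact_force: [-0.7, 0.1, -2.2]
grip_width: 25.7
shift units [ 1.11 -4.98 -2.8 ] turn units [-0.   -0.07  0.16]
```

```bash
python3 -m jog '{"xyz":[[0.2,-0.8,0],[0.2,-0.8,0],[0.2,-0.8,0],[0.2,-0.8,0],[0.2,-0.8,0],[0.1,-0.5,0],[0.1,-0.2,0],[0,0,0]],"angular":[[0,-0.07,0.08],[0,0,0.08],[0,0,0],[0,0,0],[0,0,0],[0,0,0],[0,0,0],[0,0,0]]}'; python3 - <<'E'
from h import *
need([574.7,-373,60],-.16)
E
python3 look.py side s3 220 400 200 335;python3 look.py wrist w8
```

```text
time: 13.3
tool_pos: [577.1, -378.4, 114.4]
tcp_rot: [-3.141, 0.001, -0.161]
contact_force: [0.9, 0.0, -2.3]
grip_width: 25.9
shift units [-0.12  0.27 -2.72] turn units [-0.01 -0.01  0.01]
4.444444444444445 [ 576.9 -377.9  114.3] [-3.141e+00  1.000e-03 -1.610e-01]
1.5625 [ 577.  -377.5  114.5] [-3.14e+00  1.00e-03 -1.60e-01]
```

View pics/s3.png

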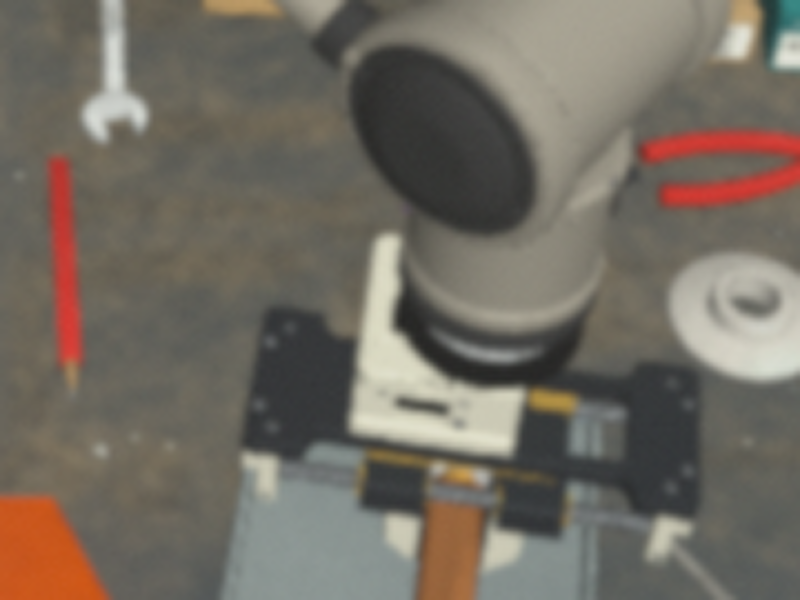

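View pics/w8.png

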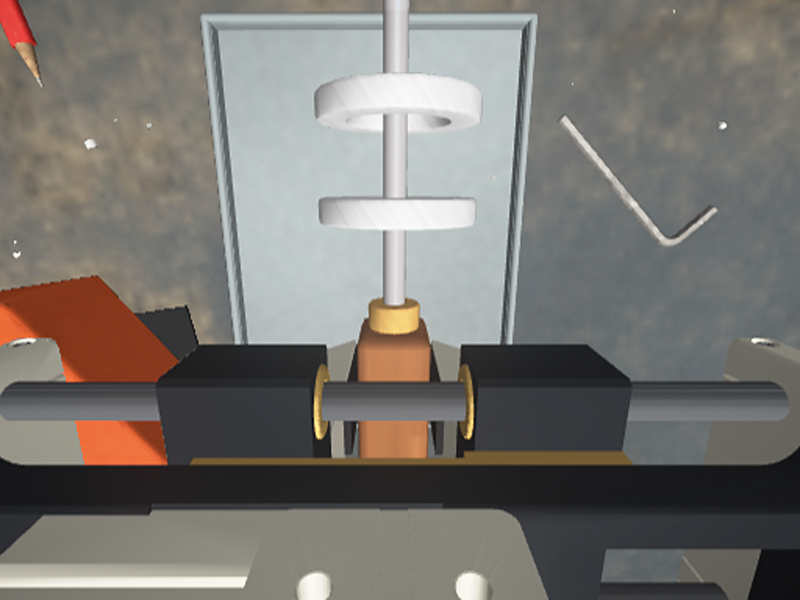

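The rod lies over the tray, square with it, and both rings are on it, at about (398,100) and (397,212) in the wrist view. Lowering.

```bash
python3 -m jog '{"xyz":[[-0.1,0.2,-0.5],[0,0,-0.6],[0,0,-0.6],[0,0,-0.6],[0,0,-0.5],[0,0,-0.4],[0,0,-0.3],[0,0,-0.2],[0,0,0]],"angular":[[0,0,0],[0,0,0],[0,0,0],[0,0,0],[0,0,0],[0,0,0],[0,0,0],[0,0,0],[0,0,0]]}'; python3 - <<'E'
from h import *
need([574.7,-373,10],-.16)
E
python3 look.py wrist w9
```

```text
time: 14.3
tool_pos: [574.1, -369.7, 32.6]
tcp_rot: [-3.138, 0.004, -0.158]
contact_force: [0.7, 0.7, -1.1]
grip_width: 26.0
shift units [ 0.03 -0.16 -1.13] turn units [-0.04 -0.03 -0.02]
1.5625 [ 574.3 -369.9   33. ] [-3.138  0.004 -0.158]
```

View pics/w9.png

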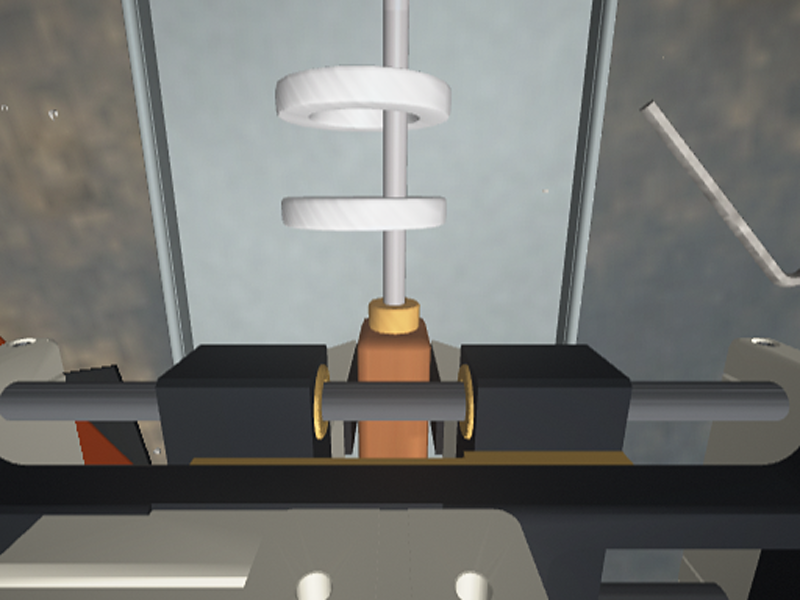

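The rings now stand on the floor and have rolled about 11 mm left, with ring centres at x≈363 and the rod at x≈396. I'll move the rod over to centre it in the bores, then go down.

```bash
python3 -m jog '{"xyz":[[-0.25,0.04,0],[-0.3,0.05,0],[0,0,-0.15],[0,0,-0.2],[0,0,0]],"angular":[[0,0,0],[0,0,0],[0,0,0],[0,0,0],[0,0,0]]}'; python3 - <<'E'
from h import *
need([563.5,-368,10],-.16)
E
python3 look.py wrist w10
```

```text
time: 14.85
tool_pos: [563.0, -368.8, 27.9]
tcp_rot: [-3.141, 0.0, -0.158]
contact_force: [0.2, 0.2, -1.8]
grip_width: 25.6
shift units [ 0.02  0.04 -0.9 ] turn units [-0.01 -0.   -0.02]
1.5625 [ 563.2 -369.    28.2] [-3.141 -0.    -0.158]
```

View pics/w10.png

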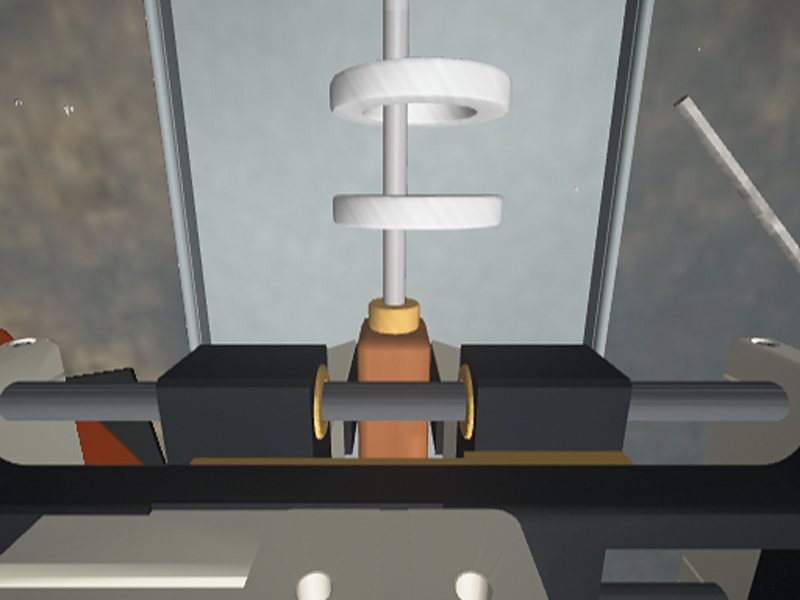

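The rings are now about 8 mm to the right of the rod (x≈420 against 396). They roll freely, so lowering should centre them.

```bash
python3 -m jog '{"xyz":[[0.1,0,-0.2],[0.05,0,-0.2],[0,0,-0.2],[0,0,0]],"angular":[[0,0,0],[0,0,0],[0,0,0],[0,0,0]]}'; python3 - <<'E'
from h import *
need([563.5,-368,9.5],-.16)
E
python3 look.py wrist w11
```

```text
time: 15.3
tool_pos: [566.8, -368.9, 15.0]
tcp_rot: [-3.141, -0.0, -0.158]
contact_force: [0.5, -0.1, -1.8]
grip_width: 25.9
shift units [-0.17  0.05 -0.27] turn units [-0.01  0.   -0.02]
1.5625 [ 567.  -369.    15.3] [-3.141e+00 -1.000e-03 -1.580e-01]
```

View pics/w11.png

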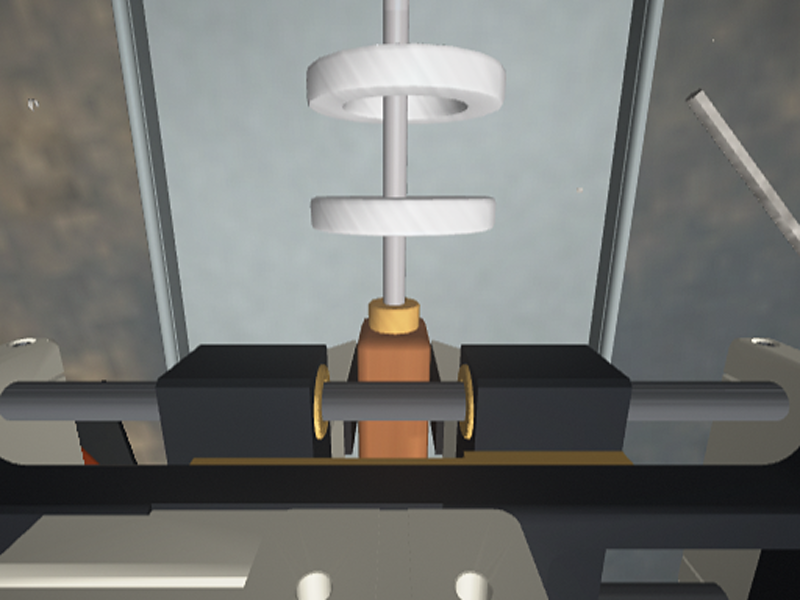

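The rings are centred around the rod and still standing. I'll lower the last 5 mm and then let it settle.

```bash
python3 -m jog '{"xyz":[[0,0,-0.12],[0,0,-0.1],[0,0,-0.07],[0,0,0],[0,0,0]],"angular":[[0,0,0],[0,0,0],[0,0,0],[0,0,0],[0,0,0]]}'; python3 -c "from plant import bot;o=bot.get_obs();print(o['tool_pos'],o['contact_force'],o['moment'])"
```

```text
time: 15.85
tool_pos: [567.2, -369.2, 9.7]
tcp_rot: [-3.142, -0.001, -0.158]
contact_force: [0.3, -0.4, -1.0]
grip_width: 25.4
[ 567.22929997 -369.24615317    9.74878815] [ 0.30119217 -0.39803763 -1.04111657] [-0.11136254  0.06684735 -0.00410708]
```

```bash
python3 -m jog '{"xyz":[[0,0,-0.07],[0,0,0],[0,0,0]],"angular":[[0,0,0],[0,0,0],[0,0,0]]}'; python3 -m jog '{"xyz":[[0,0,0],[0,0,0],[0,0,0],[0,0,0],[0,0,0],[0,0,0],[0,0,0]],"angular":[[0,0,0],[0,0,0],[0,0,0],[0,0,0],[0,0,0],[0,0,0],[0,0,0]]}' -0.1; python3 look.py wrist w12
```

```text
time: 16.15
tool_pos: [567.5, -369.5, 10.0]
tcp_rot: [3.141, -0.003, -0.158]
contact_force: [0.0, 0.3, -1.9]
grip_width: 26.1
time: 16.85
tool_pos: [567.8, -369.7, 9.9]
tcp_rot: [3.141, -0.003, -0.158]
contact_force: [-0.4, 0.6, -0.2]
grip_width: 50.3
1.5625 [ 567.8 -369.8    9.9] [ 3.141e+00 -3.000e-03 -1.580e-01]
```

View pics/w12.png

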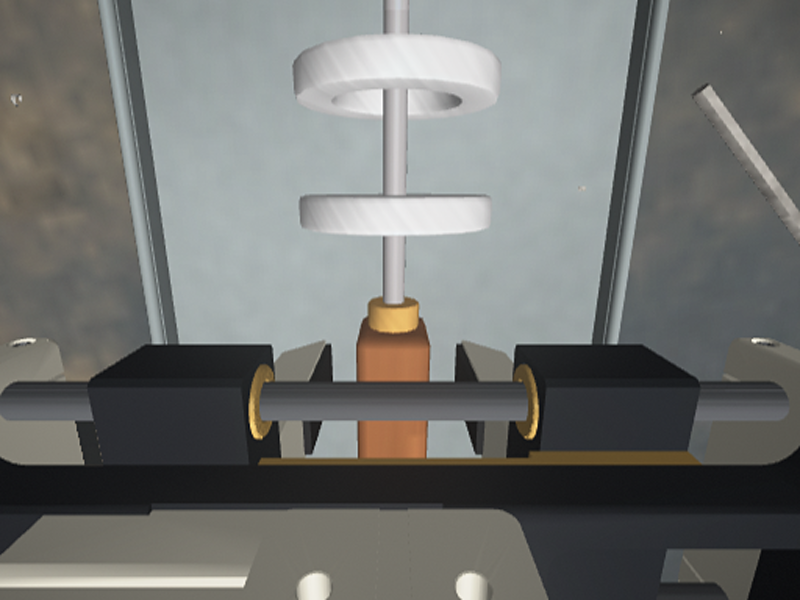

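The handle is released and lies flat with the rings still on the rod. Withdrawing straight up.

```bash
python3 -m jog '{"xyz":[[0,0,0.3],[0,0,0.5],[0,0,0.8],[0,0,1],[0,0,1],[0,0,1],[0,0,1],[0,-0.4,1],[0,-0.5,1],[0,0,0]],"angular":[[0,0,0],[0,0,0],[0,0,0],[0,0,0],[0,0,0],[0,0,0],[0,0,0],[0,0,0],[0,0,0],[0,0,0]]}';python3 -m jog '{"xyz":[[0,0,0],[0,0,0],[0,0,0],[0,0,0],[0,0,0]],"angular":[[0,0,0],[0,0,0],[0,0,0],[0,0,0],[0,0,0]]}'; python3 look.py wrist w13;python3 look.py scene c9 170 380 60 220
```

```text
time: 17.9
tool_pos: [567.9, -387.8, 176.1]
tcp_rot: [3.137, -0.008, -0.157]
contact_force: [-0.5, 0.1, 0.2]
grip_width: 50.4
time: 18.4
tool_pos: [566.8, -385.3, 172.7]
tcp_rot: [3.141, -0.004, -0.157]
contact_force: [0.1, 0.2, -0.8]
grip_width: 50.3
1.5625 [ 566.7 -385.2  172.6] [ 3.141e+00 -3.000e-03 -1.570e-01]
3.75 [ 566.8 -385.4  172.9] [ 3.141 -0.004 -0.157]
```

View pics/w13.png

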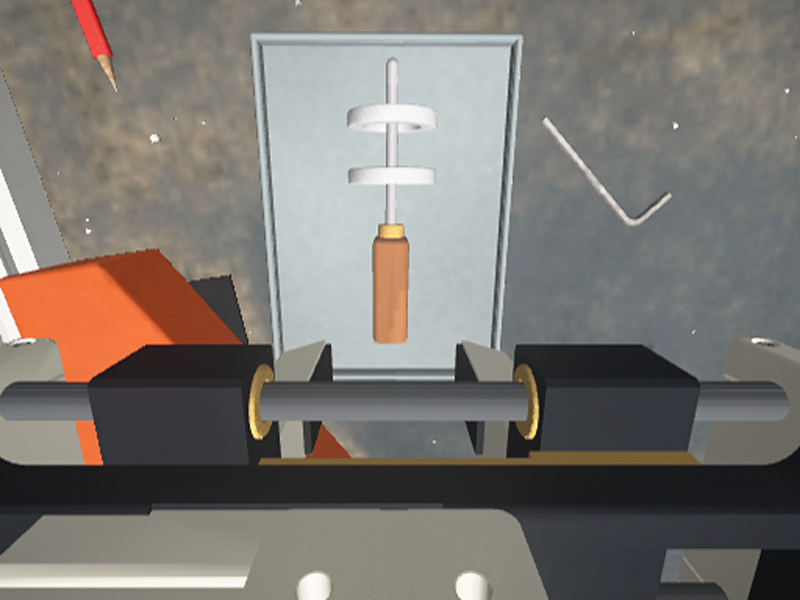

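View pics/c9.png

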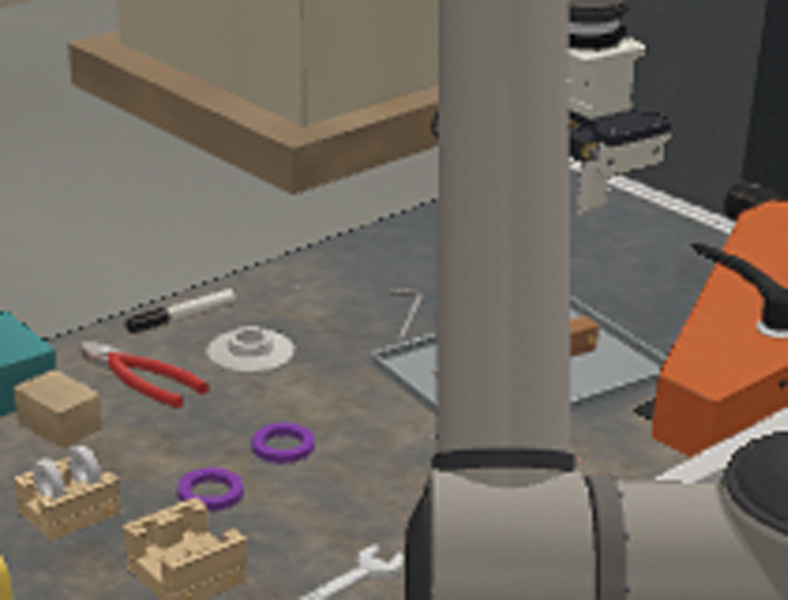

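The wrist view shows the rod in the tray with both rings on it, at (392,118) and (392,175), between the hook (391,62) and the ferrule (391,230). The scene view shows the large rack empty and the small rings untouched. Handing in.

```bash
python3 -c "from plant import bot;print(bot.close_job())"
```

```text
the job is handed in; nothing more can be done
None
```

I gripped the rod by its handle, ran it level through both large rings and lifted them out together. I then laid the rod in the tray with both rings on it, let go, backed away and handed the job in at about 18.5 s.

- **Last wrist view:** the rod lies fully inside the tray with both rings on it, between the ferrule and the hook.
- **Last scene view:** the large rack is empty and the small rings are still in theirs. The arm hid the rod and rings in this view, so only the wrist view confirms them.
- **Forces:** the wrist readings printed with each move stayed under about 3 N.
- **Disagreement:** the hook appeared to start about 5 mm nearer the handle than the stated 147 mm. I took that to be the bend and inserted a little deeper to allow for it.

While I was lowering the rod, the standing rings rolled about 11 mm sideways, so I re-centred the rod in the bores before setting it down. No check failed.

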